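# Unhook a bolt tray from its lipped rack

### The arm

A 6-joint arm with a two-finger parallel gripper is mounted at the origin on the work surface. World frame = base frame: x ahead of the robot, y to its left, z up, the work surface at z = 0. Lengths are in m, angles in degrees, forces in N, time in s.
With the tool pointing down it reaches from about 0.3 to 0.75 m from the base axis. Payload 8.5 kg.
Tool frame: the origin (TCP) lies at the very end of the fingers, on their centre line; the grasp point (between the pads) lies 19 mm behind it (env.pinch_z is the distance from the TCP to the grasp point, in m); z points along the fingers, y is the line along which they close (so a half turn about z gives the same grasp; the last joint's range is limited). The gripper opens to 85 mm and grips with 20 to 120 N. Pads are 22 mm wide; open, the fingers measure 114 mm over their backs; the gripper's body (76 mm by 85 mm) begins 54 mm behind the grasp point. The pads swing forward as they close: fully open they stand 13 mm farther back than shut.
Start: joints at [-88.768, 21.807, 74.336, -0, 83.858, -12.336], TCP at [0.129, -0.535, 0.231] pointing down, gripper open.
Joint ranges: [-178.18, 178.18], [-50.72, 133.34], [12.68, 142.11], [-81.47, 261.47], [9.98, 163.14], [-165.26, 165.26]. Speed limits (degrees/s): [136.94, 136.94, 180, 180, 180, 180].

### API

Orientations are given as a 3x3 rotation matrix whose columns are the frame's x, y, z axes.
In Python, from rig import env, viewer gives the robot as it stands.
- The arm moves only by the tool drive_tool, never from a script. Its argument "series" is a list of rows, each a list of 3 entries, a list of its own where there are three numbers: the shift along the tool's x, y, z in m, then the turn about the tool's z in degrees, then the finger opening in m, from 0 to 0.0854. A call has 1 to 20 rows; each row is the pose to reach, as a shift and turn from the pose commanded when the call began, along the tool's axes at that moment; what a row does not reach only later rows make up. A row lasts 1/10 s, in which the tool goes at most 50 mm and 8.59 degrees, less where a joint would pass 70% of its speed; a pose out of reach is approached as far as the arm can. A call with a gripper value outside its range is refused whole. The fingers move at their own pace and stop on an object; "newtons" is the grip in N (left out, the last holds). Time passes only in rows, so rows that repeat a pose let the fingers close. It gives the time, the measured TCP pose, the force, the opening and the grip force at its end, in the units of the state.
- env.observe(): the state, without advancing time (a new reading comes with each control period).
- viewer.get_image(name): name is "scene" or "top"; returns a dict with "img" (400x640x3 uint8, red, green, blue), "depth" (400x640 float32, m along the optical axis (not along the pixel's ray), 0 where there is no reading), "camera_matrix" (3x3 intrinsics, pixels), "rvec" (rotation vector, rad) and "tvec" (3), from world to camera coordinates, as OpenCV has them. Camera axes: x right, y down, z forward; pixel columns grow to the right and rows downward; lengths in m; the calibration is good to about 2 mm. A picture is of the moment at which its call begins.
- env.close_job(): hands the job in; it is judged then, once.
The state is a dict: "time_s": time; "q": joint angles; "qvel": joint speeds; "joint_efforts": joint torques, N m; "position": TCP position; "tool_rot": TCP orientation; "ft_force": force on the tool from outside, world axes, zero at the start; "wrist_torque": the same for the moment, N m; "grip_width": finger opening in m; "gripper_force": force on a finger pad.
Only numpy, scipy, OpenCV 4.12 (cv2) and the standard library are available. Lean on these libraries where they do the work, as an engineer would, in place of code of your own. Each camera call takes 0.05 s, during which the arm holds its last target. There are 200 camera calls.

### The job

Take the steel bolt tray by its wooden handle, draw it forward in its rack until it just meets the spring lip, then raise its front over the lip while its tongue is still under the hold-down bar, draw it out tilted, and set it gently down flat in the middle of the rubber mat. Feel your way and never force the tray against the lip or bar, do not tip it beyond about 30 degrees or the bolts spill, do not drop it, and leave the other things alone.

Things in the scene. Friction and masses are not known exactly. Their poses are not given: they have to be found in the camera images.
- tray: Open grey steel bolt tray, 0.22-0.45 kg. Origin: underside, middle of its whole 165 mm length; x from front to tongue tip, z up. Box: x -82.5 to 12.5, 70 wide, 35 high. Flat tongue behind it: x 12.5 to 82.5, 54 wide, 4 thick, flush with the underside. Starts flat on the rack, heading as the rack's, 3 to 55 mm behind the lip, tongue under the hold-down bar; balances about under the handle.
- handle (a point): Grip point of the tray's upright wooden handle: tray x -35, y 0, z 62 mm. The handle is 44 mm long (tray x -57 to -13), 12 mm thick across y, from z 37 to z 80.
- tongue_tip (a point): End of the tray's tongue, on the underside: tray x +82.5, y 0, z 0 mm. The front is raised by pivoting about here.
- rack: Steel rack fixed to the bench. Origin: middle of underside; x from the open front to the back, z up. Base 280 x 116 x 6 mm (tray rests at z 6); side guides 76 mm apart inside, up to z 18. On it a locked frame holds the spring lip (front) and hold-down bar (back), 155 mm between lip's inner face and bar's front edge. The frame stands anywhere within 24 mm of its mid place along x; this is not measured.
- lip_mid (a point): Point of the rack: mid place of the lip's inner face, rack x -80, y 0, z 42 mm (its top, 36 above the base). The real lip is up to 24 mm off it. Lip 70 mm wide, 4 thick; gives forward at 3.5 N/mm for 4 mm, then is solid. The rack may be loaded with 20 N at most. Raising the tray's front over it takes about 13 degrees of tilt.
- bar_mid (a point): Point of the rack: mid place of the bar's front lower edge, rack x 75, y 0, z 14.5 mm; the real one is shifted just as the lip is. Bar 14 mm deep along x, 8 high, leaving 4.5 mm free above the tongue. With the tray's front touching the lip 10 mm of tongue is under it, and the tray can tilt about 20 degrees; further back the tongue jams before the front clears the lip.
- mat: Black rubber mat fixed flat on the bench, 220 (its x) x 160 x 4 mm. Origin: middle of its underside; its top is at z 4 mm.
- tube: Bystander: loose offcut of square aluminium tube, 90 x 40 x 40 mm. Origin: middle of underside.
- jar: Bystander: loose glass jar with steel lid, 54 mm across, 75 mm high. Origin: middle of underside.
- vblock: Bystander: loose steel V-block with a channel in its top, 50 x 36 x 35 mm. Origin: middle of underside.
Mind the look-alikes: they are no part of the job. There is more than one size of the tray; the one meant has the size given above.

How it is judged (in metres and radians):
On the way, in this order (a step that is already met when the one before it is completed fails the run):
1. the tray's front is raised (tilt over 0.17 rad) while its tongue is still in the rack (angle between tray's own z axis and vertical above 0.17 rad and x of tongue_tip in the frame of rack above 0.051 m and z of tongue_tip in the frame of rack between 0 and 0.018 m), for 0.1 s.
2. the whole tray is lifted clear above the rack or away from it ((z of tongue_tip in the frame of rack above 0.06 m or horizontal distance between tray and rack above 0.2 m)), for 0.1 s.
At the end, for the whole second after the job is handed in: The tray rests flat (within 0.06 rad) and still on the mat, the middle of its length within 35 mm of the mat's middle, let go (horizontal distance between tray and mat below 0.035 m and angle between tray's own z axis and vertical below 0.06 rad and z of tray in the frame of mat between 0.001 and 0.008 m and linear speed of tray below 0.02 m/s and contact force between the fingers and tray below 0.1 N); the robot touches nothing.
It fails at once if the tray is forced against the rack with more than 22 N (contact force between tray and rack above 22 N).
It fails at once if the tray is tipped by more than 0.6 rad and the bolts spill (angle between tray's own z axis and vertical above 0.6 rad).
It fails at once if the tray is dropped (moving faster than 0.5 m/s out of the fingers) (linear speed of tray above 0.5 m/s and contact force between the fingers and tray below 0.2 N).
It fails at once if the tube, jar or V-block is moved by more than 20 mm (distance of any of tube, jar, vblock from where it was at the start of the episode above 0.02 m).
It also fails if it takes over 54 s, if anything falls off the work surface, if the arm or the gripper's body presses on something with over 40 N, if the wrist force passes 120 N, or if a joint passes its speed limit or range.

## Working session

There is one attempt and no reset: what is moved stays moved. The work goes in short steps, Python scripts to look and compute and a tool call to move; the robot and the scene stay as the last step left them, time stands still between calls to the robot, and variables do not carry over. Pictures are saved under pics/ and viewed, at most 10 in all, crops included, and the job is handed in when it is done.

Besides the shell and the picture viewer there is one more tool, called in YAML: its name, and indented under it one key for each argument. drive_tool: Moves the arm, as the interface text tells. Its arguments: {"type":"object","properties":{"series":{"type":"array"},"newtons":{"type":"number"}},"required":["series"]}

```bash
mkdir -p pics; ls; cat > h.py <<'E'
import numpy as np, cv2
from rig import env, viewer
def grab(n):
    d=viewer.get_image(n); np.savez(f'{n}.npz',**d); return d
def load(n): return dict(np.load(f'{n}.npz'))
def pt(d,u,v,z=None):
    R,_=cv2.Rodrigues(d['rvec']); t=np.ravel(d['tvec'])
    r=np.linalg.inv(d['camera_matrix'])@[u,v,1]
    c=-R.T@t; w=R.T@r
    s=(z-c[2])/w[2] if z is not None else d['depth'][int(round(v)),int(round(u))]
    return c+s*w
E
python3 - <<'E'
from h import *
for n in('scene','top'):
    d=grab(n); cv2.imwrite(f'pics/{n}0.png',d['img'][:,:,::-1])
    R,_=cv2.Rodrigues(d['rvec']); print(n,(-R.T@np.ravel(d['tvec'])).round(3),R.round(2).tolist(),d['camera_matrix'][0,0])
s=env.observe(); print(s)
E
```

```text
pics
scene [1.117 0.099 0.984] [[-0.29, 0.96, -0.0], [0.81, 0.25, -0.53], [-0.51, -0.16, -0.85]] 491.46641494580115
top [ 0.494 -0.041  0.788] [[-0.01, -1.0, 0.05], [-1.0, 0.01, -0.08], [0.08, -0.05, -1.0]] 385.2105127841791
{'time_s': 0.1, 'q': array([-8.87678414e+01,  2.18362962e+01,  7.43795087e+01, -9.29720472e-04,
        8.38575421e+01, -1.23351796e+01]), 'qvel': array([ 0.01213459, -0.06961168, -0.17539768, -0.03672703, -0.01188627,
        0.03070987]), 'joint_efforts': array([ 3.79151330e-03, -4.49216831e+01, -2.31655151e+01, -1.46347143e-04,
        3.66108914e-03, -1.78101715e-05]), 'position': array([ 0.12901681, -0.53438266,  0.23078664]), 'tool_rot': array([[ 9.72094483e-01,  2.34589673e-01, -4.36575274e-05],
       [ 2.34589535e-01, -9.72093675e-01,  1.27950442e-03],
       [ 2.57719317e-04, -1.25404078e-03, -9.99999180e-01]]), 'ft_force': array([ 0.10254177, -0.50391378, -0.10524037]), 'wrist_torque': array([-0.04634845, -0.02479763, -0.04359875]), 'gripper_force': 0.0, 'grip_width': 0.0855356987494241}
```

View pics/top0.png

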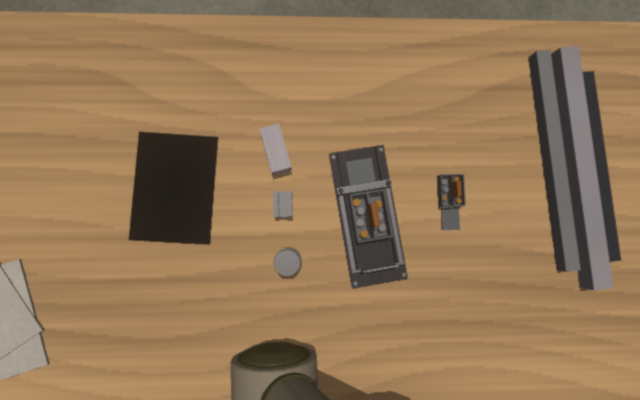

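View pics/scene0.png

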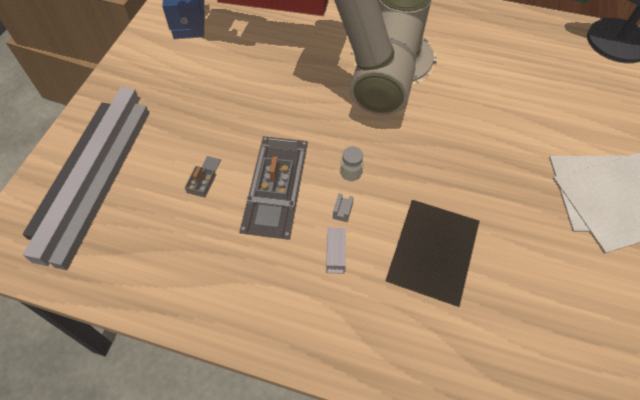

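The top view shows two candidates: the tray in the rack at about (370,215), and a small one at (450,195). The small one's box is only about 30 px, so it is too short. I'll confirm in a crop of each view.

```bash
python3 - <<'E'
from h import *
d=load('top'); c=cv2.resize(d['img'][140:295,320:475,::-1],None,fx=3.85,fy=3.85,interpolation=cv2.INTER_CUBIC); cv2.imwrite('pics/c1.png',c)
d=load('scene'); c=cv2.resize(d['img'][130:245,180:320,::-1],None,fx=5,fy=5,interpolation=cv2.INTER_CUBIC); cv2.imwrite('pics/c2.png',c)
E
```

```text
(no output)
```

View pics/c1.png

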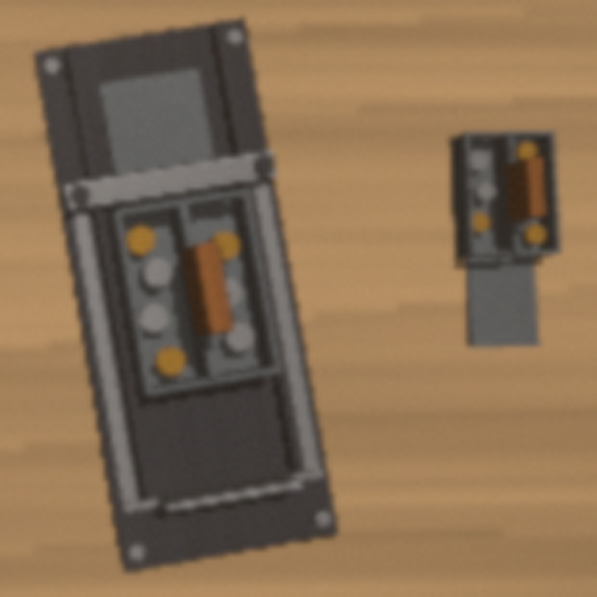

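View pics/c2.png

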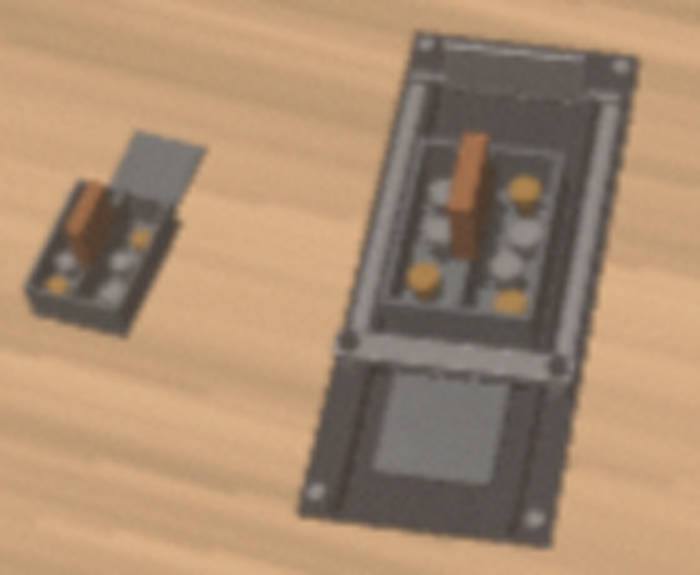

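Confirmed. The tray meant is the one in the rack at c1 (200,290). Its box is about 1.55 times the length of the small look-alike at c1 (505,195), and its tongue runs under the bar to (155,115). The front and the lip, at c1 (232,492), face the robot. Next I measure.

```bash
cat >> h.py <<'E'
def c1(u,v): return ((u+.5)/3.85-.5+320,(v+.5)/3.85-.5+140)
def c2(u,v): return ((u+.5)/5-.5+180,(v+.5)/5-.5+130)
def tri(a,pa,b,pb):
    P=[]
    for d in(a,b):
        R,_=cv2.Rodrigues(d['rvec']); P.append(d['camera_matrix']@np.c_[R,np.ravel(d['tvec'])])
    X=cv2.triangulatePoints(P[0],P[1],np.array(pa,float),np.array(pb,float)); return X[:3,0]/X[3,0]
E
python3 - <<'E'
from h import *
T=load('top');S=load('scene')
print('handle tri far end',tri(T,c1(200,244),S,c2(461,205)),'near',tri(T,c1(219,331),S,c2(476,134)))
print('handle z86', [pt(T,*c1(*p),.086).round(4) for p in((200,244),(219,331))],[pt(S,*c2(*p),.086).round(4) for p in((461,205),(476,134))])
print('depth',pt(T,*c1(209,288)),pt(S,*c2(469,170)))
k=np.array([pt(T,*c1(*p),.006)[:2] for p in((36,52),(243,20),(336,534),(126,570))])
k2=np.array([pt(S,*c2(*p),.006)[:2] for p in((552,546),(300,515),(415,32),(638,57))])
for q in(k,k2):
    v=(q[0]+q[1]-q[2]-q[3])/2; print('rack',q.mean(0),'len',np.linalg.norm(v),'wid',np.linalg.norm(q[0]-q[1]),'yaw',np.degrees(np.arctan2(v[1],v[0])))
print('lip',pt(T,*c1(233,491),.042),tri(T,c1(163,504),S,c2(586,66)) )
print('box front top',pt(T,*c1(215,384),.041),'tongue tip', pt(T,*c1(151,76),.010),'bar front',pt(T,*c1(175,196),.0225))
for n,d in(('T',T),('S',S)):
    m=(d['img'].max(2)<40).astype(np.uint8); N,l,st,ce=cv2.connectedComponentsWithStats(m)
    for i in range(1,N):
        if 2000<st[i,4]<12000:
            c=cv2.findContours((l==i).astype(np.uint8),0,1)[0][0]; r=cv2.boxPoints(cv2.minAreaRect(c))
            h=cv2.approxPolyDP(cv2.convexHull(c),6,True)[:,0]; w=np.array([pt(d,*p,.004)[:2] for p in h]); print(n,ce[i],h.tolist(),w.round(3).tolist(),w.mean(0),[np.linalg.norm(w[j]-w[j-1]).round(3) for j in range(len(w))])
E
```

```text
handle tri far end [ 0.54172631 -0.17103389  0.08887477] near [ 0.50020227 -0.17924148  0.08524828]
handle z86 [array([ 0.5417, -0.1702,  0.086 ]), array([ 0.5001, -0.1784,  0.086 ])] [array([ 0.5399, -0.1728,  0.086 ]), array([ 0.5007, -0.1795,  0.086 ])]
depth [ 0.52060724 -0.17408474  0.08575793] [ 0.51966498 -0.17626141  0.08443607]
rack [ 0.52223442 -0.17646293] len 0.27776032113575483 wid 0.11351778361213934 yaw 8.872748077553943
rack [ 0.52291297 -0.17562256] len 0.27975943832427286 wid 0.11468414013414413 yaw 9.520164002644469
lip [ 0.42019878 -0.19216218  0.042     ] [ 0.41401982 -0.15666724  0.0392943 ]
box front top [ 0.47376375 -0.18451487  0.041     ] tongue tip [ 0.63693079 -0.15995558  0.01      ] bar front [ 0.57123601 -0.16934922  0.0225    ]
T [173.75919568 191.87567435] [[174, 145], [198, 153], [211, 184], [203, 219], [191, 233], [168, 237], [143, 216], [137, 184], [154, 155]] [[0.669, 0.216], [0.652, 0.167], [0.589, 0.141], [0.518, 0.156], [0.491, 0.179], [0.483, 0.224], [0.526, 0.274], [0.59, 0.287], [0.649, 0.255]] [0.57403093 0.21109828] [np.float64(0.044), np.float64(0.051), np.float64(0.069), np.float64(0.072), np.float64(0.036), np.float64(0.046), np.float64(0.065), np.float64(0.066), np.float64(0.067)]
```

```bash
python3 - <<'E'
from h import *
T=load('top')
k=np.array([pt(T,*p,.004)[:2] for p in((138.5,132),(218,136.5),(210,244),(130,241))])
v=(k[0]+k[1]-k[2]-k[3])/2
print(k.round(3).tolist(),k.mean(0),np.linalg.norm(v),np.linalg.norm(k[0]-k[1]),np.degrees(np.arctan2(v[1],v[0])))
S=load('scene')
k=np.array([pt(S,*p,.004)[:2] for p in((418,202),(479,220),(460,302),(387,280))]);print(k.round(3).tolist(),k.mean(0))
E
```

```text
[[0.696, 0.287], [0.686, 0.128], [0.468, 0.142], [0.476, 0.298]] [0.58167445 0.21351208] 0.21904476278091461 0.1592549216802087 -3.3768576608647893
[[0.471, 0.159], [0.478, 0.301], [0.686, 0.287], [0.683, 0.132]] [0.57968121 0.21990357]
```

drive_tool:
  series:
    - [[0.465,-0.257,0.06],4.3,0.06]
    - [[0.465,-0.257,0.06],4.3,0.06]
    - [[0.465,-0.257,0.06],4.3,0.06]
    - [[0.465,-0.257,0.06],4.3,0.06]
    - [[0.465,-0.257,0.06],4.3,0.06]
    - [[0.465,-0.257,0.06],4.3,0.06]
    - [[0.465,-0.257,0.06],4.3,0.06]
    - [[0.465,-0.257,0.06],4.3,0.06]
    - [[0.465,-0.257,0.06],4.3,0.06]
    - [[0.465,-0.257,0.06],4.3,0.06]
    - [[0.465,-0.257,0.06],4.3,0.06]
    - [[0.465,-0.257,0.06],4.3,0.06]
    - [[0.465,-0.257,0.06],4.3,0.06]
    - [[0.465,-0.257,0.06],4.3,0.06]
    - [[0.465,-0.257,0.06],4.3,0.06]
  newtons: 20

```text
time_s: 1.6
position: [0.5201, -0.1766, 0.1715]
tool_rot: [[0.987, 0.159, 0.0], [0.159, -0.987, -0.0], [-0.0, 0.0, -1.0]]
ft_force: [0.2, 0.1, -0.3]
grip_width: 0.0601
gripper_force: 0.0
```

drive_tool:
  series:
    - [[0.001,-0.001,0.04],0,0.06]
    - [[0.001,-0.001,0.08],0,0.06]
    - [[0.001,-0.001,0.105],0,0.06]
    - [[0.001,-0.001,0.12],0,0.06]
    - [[0.001,-0.001,0.12],0,0.06]
    - [[0.001,-0.001,0.12],0,0.03]
    - [[0.001,-0.001,0.12],0,0.02]
    - [[0.001,-0.001,0.12],0,0.012]
    - [[0.001,-0.001,0.12],0,0.008]
    - [[0.001,-0.001,0.12],0,0.005]
    - [[0.001,-0.001,0.12],0,0.0]
    - [[0.001,-0.001,0.12],0,0.0]
    - [[0.001,-0.001,0.12],0,0.0]
  newtons: 20

```text
time_s: 2.9
position: [0.5219, -0.175, 0.052]
tool_rot: [[0.987, 0.161, 0.001], [0.161, -0.987, -0.001], [0.001, 0.001, -1.0]]
ft_force: [-1.9, -0.7, 6.4]
grip_width: 0.0118
gripper_force: 25.8
```

drive_tool:
  series:
    - [[0,0,-0.001],0,0]
    - [[0,0,-0.001],0,0]
    - [[-0.003,0,-0.001],0,0]
    - [[-0.006,0,-0.001],0,0]
    - [[-0.01,0,-0.001],0,0]
    - [[-0.014,0,-0.001],0,0]
    - [[-0.018,0,-0.001],0,0]
    - [[-0.022,0,-0.001],0,0]
    - [[-0.025,0,-0.001],0,0]
    - [[-0.025,0,-0.001],0,0]

```text
time_s: 3.9
position: [0.4964, -0.1786, 0.0523]
tool_rot: [[0.987, 0.161, -0.001], [0.161, -0.987, 0.0], [-0.0, -0.0, -1.0]]
ft_force: [0.2, 0.5, -3.4]
grip_width: 0.0119
gripper_force: 24.4
```

drive_tool:
  series:
    - [[-0.004,0,0],0,0]
    - [[-0.008,0,0],0,0]
    - [[-0.012,0,0],0,0]
    - [[-0.016,0,0],0,0]
    - [[-0.018,0,0],0,0]
    - [[-0.02,0,0],0,0]
    - [[-0.02,0,0],0,0]

```text
time_s: 4.6
position: [0.477, -0.1819, 0.0523]
tool_rot: [[0.987, 0.161, -0.0], [0.161, -0.987, 0.0], [-0.0, -0.0, -1.0]]
ft_force: [-0.3, -0.8, -3.9]
grip_width: 0.0116
gripper_force: 24.4
```

```bash
python3 - <<'E'
from h import *
d=grab('top'); c=cv2.resize(d['img'][140:295,320:420,::-1],None,fx=3.85,fy=3.85,interpolation=cv2.INTER_CUBIC)
e=grab('scene'); c2=cv2.resize(e['img'][125:245,230:320,::-1],None,fx=4.5,fy=4.5,interpolation=cv2.INTER_CUBIC)
o=np.zeros((600,792,3),np.uint8); o[:c.shape[0],:385]=c[:600]; o[:540,387:792]=c2[:, :405]; cv2.imwrite('pics/d1.png',o)
E
```

```text
(no output)
```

View pics/d1.png

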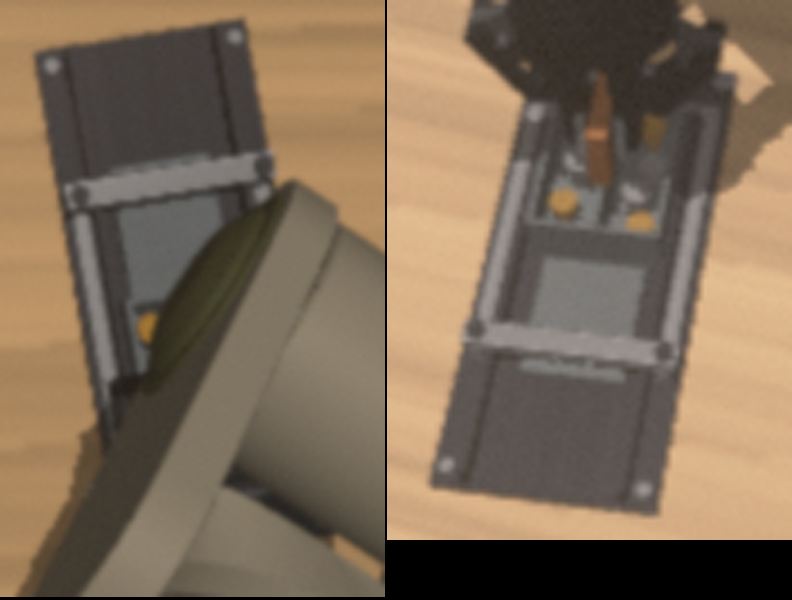

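The left half shows the tongue tip just past the bar's rear edge at about (155,163), so roughly 6–8 mm of travel is left before the lip. I'll creep from here.

drive_tool:
  series:
    - [[-0.001,0,0],0,0]
    - [[-0.002,0,0],0,0]
    - [[-0.003,0,0],0,0]
    - [[-0.004,0,0],0,0]
    - [[-0.004,0,0],0,0]
    - [[-0.004,0,0],0,0]

```text
time_s: 5.3
position: [0.4732, -0.1825, 0.0523]
tool_rot: [[0.987, 0.161, -0.0], [0.161, -0.987, 0.0], [-0.0, -0.0, -1.0]]
ft_force: [-0.8, 0.2, -3.6]
grip_width: 0.0119
gripper_force: 24.4
```

drive_tool:
  series:
    - [[-0.001,0,0],0,0]
    - [[-0.001,0,0],0,0]
    - [[-0.001,0,0],0,0]

```text
time_s: 5.6
position: [0.4722, -0.1826, 0.0523]
tool_rot: [[0.987, 0.161, 0.0], [0.161, -0.987, 0.0], [0.0, -0.0, -1.0]]
ft_force: [-1.2, 0.6, -3.9]
grip_width: 0.0119
gripper_force: 24.4
```

drive_tool:
  series:
    - [[-0.001,0,0],0,0]
    - [[-0.001,0,0],0,0]
    - [[-0.001,0,0],0,0]

```text
time_s: 5.9
position: [0.4712, -0.1828, 0.0523]
tool_rot: [[0.987, 0.161, 0.0], [0.161, -0.987, 0.0], [0.0, 0.0, -1.0]]
ft_force: [-0.2, -0.5, -2.6]
grip_width: 0.0119
gripper_force: 24.4
```

drive_tool:
  series:
    - [[-0.001,0,0],0,0]
    - [[-0.001,0,0],0,0]
    - [[-0.001,0,0],0,0]

```text
time_s: 6.2
position: [0.4702, -0.183, 0.0523]
tool_rot: [[0.987, 0.161, -0.0], [0.161, -0.987, 0.0], [-0.0, -0.0, -1.0]]
ft_force: [-0.4, 0.1, -3.4]
grip_width: 0.0118
gripper_force: 24.4
```

drive_tool:
  series:
    - [[-0.001,0,0],0,0]
    - [[-0.001,0,0],0,0]
    - [[-0.001,0,0],0,0]

```text
time_s: 6.5
position: [0.4693, -0.1831, 0.0524]
tool_rot: [[0.987, 0.161, 0.0], [0.161, -0.987, -0.0], [0.0, 0.0, -1.0]]
ft_force: [-0.5, -0.5, -3.2]
grip_width: 0.0118
gripper_force: 24.4
```

drive_tool:
  series:
    - [[-0.001,0,0],0,0]
    - [[-0.001,0,0],0,0]
    - [[-0.001,0,0],0,0]

```text
time_s: 6.8
position: [0.4683, -0.1833, 0.0523]
tool_rot: [[0.987, 0.161, -0.0], [0.161, -0.987, 0.0], [-0.0, -0.0, -1.0]]
ft_force: [0.9, -0.4, -4.3]
grip_width: 0.0117
gripper_force: 24.4
```

drive_tool:
  series:
    - [[-0.001,0,0],0,0]
    - [[-0.001,0,0],0,0]
    - [[-0.001,0,0],0,0]

```text
time_s: 7.1
position: [0.4675, -0.1835, 0.0524]
tool_rot: [[0.987, 0.161, 0.0], [0.161, -0.987, -0.0], [0.0, 0.0, -1.0]]
ft_force: [0.6, 1.6, -3.9]
grip_width: 0.0116
gripper_force: 24.4
```

drive_tool:
  series:
    - [[-0.001,0,0],0,0]
    - [[-0.001,0,0],0,0]
    - [[-0.001,0,0],0,0]

```text
time_s: 7.4
position: [0.4667, -0.1837, 0.0524]
tool_rot: [[0.987, 0.161, 0.001], [0.161, -0.987, -0.0], [0.001, 0.0, -1.0]]
ft_force: [3.1, 0.2, -3.0]
grip_width: 0.0116
gripper_force: 24.4
```

Contact with the lip: Fx has risen to 3.1 N, about 0.9 mm of deflection. I start the tilt arc with a slight back-off.

drive_tool:
  series:
    - [[0.0005,0,-0.001],0,0]
    - [[0.001,0,-0.003],0,0]
    - [[0.002,0,-0.005],0,0]
    - [[0.0035,0,-0.007],0,0]
    - [[0.0045,0,-0.009],0,0]
    - [[0.0055,0,-0.011],0,0]
    - [[0.0065,0,-0.013],0,0]
    - [[0.0065,0,-0.013],0,0]

```text
time_s: 8.2
position: [0.4729, -0.1825, 0.0655]
tool_rot: [[0.987, 0.161, 0.0], [0.161, -0.987, 0.0], [0.0, 0.0, -1.0]]
ft_force: [1.0, 1.4, -6.0]
grip_width: 0.0117
gripper_force: 23.7
```

drive_tool:
  series:
    - [[0.0015,0,-0.002],0,0]
    - [[0.003,0,-0.0035],0,0]
    - [[0.0045,0,-0.005],0,0]
    - [[0.0055,0,-0.007],0,0]
    - [[0.007,0,-0.0085],0,0]
    - [[0.007,0,-0.0085],0,0]

```text
time_s: 8.8
position: [0.4798, -0.1814, 0.0741]
tool_rot: [[0.987, 0.161, 0.0], [0.161, -0.987, -0.0], [0.0, 0.0, -1.0]]
ft_force: [-0.2, -0.4, -4.2]
grip_width: 0.0114
gripper_force: 23.7
```

```bash
python3 - <<'E'
from h import *
e=grab('scene'); c2=cv2.resize(e['img'][125:245,230:320,::-1],None,fx=5,fy=5,interpolation=cv2.INTER_CUBIC)
cv2.imwrite('pics/d2.png',c2)
E
```

```text
(no output)
```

View pics/d2.png

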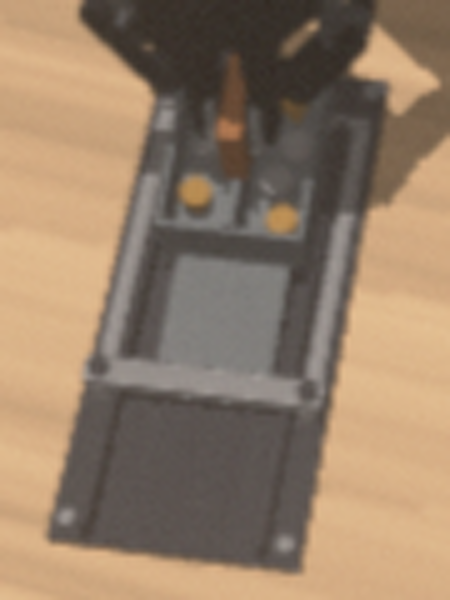

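The tongue runs from the box to the bar at about (215,365), still captive. I'll measure the tilt from depth on the tongue.

```bash
cat >> h.py <<'E'
def tilt(d,poly):
    m=np.zeros(d['depth'].shape,np.uint8); cv2.fillPoly(m,[np.int32(np.round(poly))],1)
    P=np.array([pt(d,u,v) for v,u in np.argwhere(m) if d['depth'][v,u]>0])
    A=np.c_[P[:,:2],np.ones(len(P))]; k=np.linalg.lstsq(A,P[:,2],rcond=None)[0]; r=P[:,2]-A@k
    return len(P),np.degrees(np.arctan(k[:2])),r.std(),P.min(0),P.max(0)
E
python3 - <<'E'
from h import *
d=load('scene'); q=lambda u,v:(u/5+230-.4,v/5+125-.4)
print(tilt(d,[q(180,268),q(285,278),q(268,355),q(168,342)]))
print(tilt(d,[q(110,400),q(270,420),q(250,540),q(90,520)]))
E
```

```text
(360, array([-8.98488125, -0.8464465 ]), np.float64(0.0020102421442826607), array([ 0.51380584, -0.19888346,  0.01280146]), array([ 0.56237472, -0.14499773,  0.02627086]))
(836, array([ 0.56391596, -1.92294948]), np.float64(0.0028024166564856786), array([ 0.58095387, -0.2044103 , -0.00083974]), array([ 0.6588943 , -0.12223751,  0.02071277]))
```

The tilt is about 9.5°, as planned. Continue the arc to about 16°.

drive_tool:
  series:
    - [[0.0015,0,-0.0015],0,0]
    - [[0.003,0,-0.003],0,0]
    - [[0.0045,0,-0.0045],0,0]
    - [[0.006,0,-0.006],0,0]
    - [[0.0075,0,-0.008],0,0]
    - [[0.009,0,-0.0095],0,0]
    - [[0.009,0,-0.0095],0,0]

```text
time_s: 9.55
position: [0.4889, -0.1799, 0.0835]
tool_rot: [[0.987, 0.161, 0.001], [0.161, -0.987, -0.0], [0.001, 0.0, -1.0]]
ft_force: [0.4, 0.3, -5.3]
grip_width: 0.0117
gripper_force: 23.4
```

```bash
python3 - <<'E'
from h import *
d=grab('scene'); c2=cv2.resize(d['img'][125:245,230:320,::-1],None,fx=5,fy=5,interpolation=cv2.INTER_CUBIC)
cv2.imwrite('pics/d3.png',c2);q=lambda u,v:(u/5+230-.4,v/5+125-.4)
print(tilt(d,[q(180,275),q(282,285),q(268,355),q(168,342)]))
E
```

```text
(311, array([-14.40968024,  -2.58823477]), np.float64(0.002070798820969681), array([ 0.52167252, -0.19584607,  0.01360447]), array([ 0.56215813, -0.143866  ,  0.02942784]))
```

View pics/d3.png

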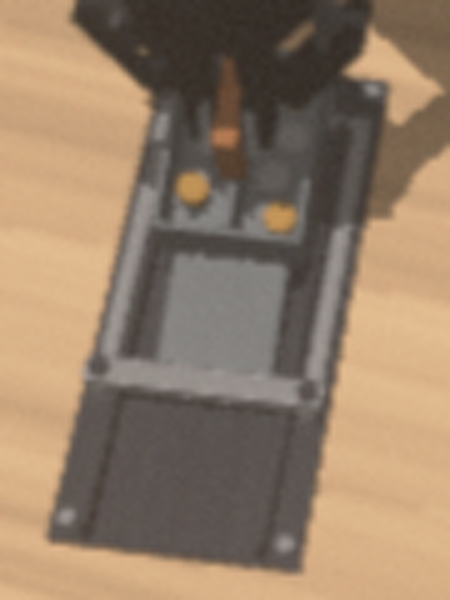

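drive_tool:
  series:
    - [[0,0,0],0,0]
    - [[0,0,0],0,0]
    - [[-0.003,0,0],0,0]
    - [[-0.006,0,0],0,0]
    - [[-0.009,0,0],0,0]
    - [[-0.012,0,0],0,0]
    - [[-0.014,0,-0.001],0,0]
    - [[-0.016,0,-0.001],0,0]
    - [[-0.019,0,-0.002],0,0]
    - [[-0.019,0,-0.002],0,0]
  newtons: 50

```text
time_s: 10.6
position: [0.4695, -0.1831, 0.0854]
tool_rot: [[0.987, 0.161, -0.0], [0.161, -0.987, 0.0], [-0.0, -0.0, -1.0]]
ft_force: [0.2, 0.5, -3.3]
grip_width: 0.0112
gripper_force: 53.6
```

drive_tool:
  series:
    - [[0,0,-0.002],0,0]
    - [[0,0,-0.005],0,0]
    - [[0,0,-0.008],0,0]
    - [[0,0,-0.01],0,0]

```text
time_s: 11.0
position: [0.4699, -0.1831, 0.0957]
tool_rot: [[0.987, 0.161, 0.0], [0.161, -0.987, -0.0], [0.0, 0.0, -1.0]]
ft_force: [0.0, 1.4, -4.1]
grip_width: 0.0117
gripper_force: 53.6
```

```bash
python3 - <<'E'
from h import *
d=grab('scene'); c2=cv2.resize(d['img'][125:245,230:320,::-1],None,fx=5,fy=5,interpolation=cv2.INTER_CUBIC)
cv2.imwrite('pics/d4.png',c2)
E
```

```text
(no output)
```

View pics/d4.png

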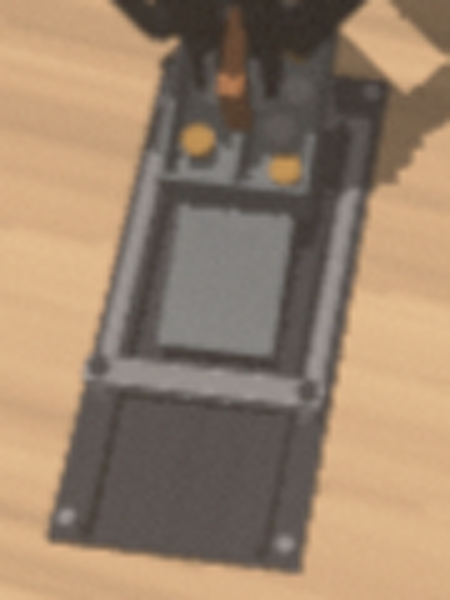

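The tongue end at (215,352) is now clear in front of the bar. Lift.

drive_tool:
  series:
    - [[0,0,-0.005],0,0]
    - [[0,0,-0.015],0,0]
    - [[0,0,-0.03],0,0]
    - [[0,0,-0.045],0,0]
    - [[0,0,-0.06],0,0]
    - [[0,0,-0.075],0,0]
    - [[0,0,-0.09],0,0]
    - [[0,0,-0.105],0,0]
    - [[0,0,-0.115],0,0]
    - [[0,0,-0.12],0,0]
    - [[0,0,-0.12],0,0]
    - [[0,0,-0.12],0,0]

```text
time_s: 12.25
position: [0.4695, -0.1829, 0.2148]
tool_rot: [[0.987, 0.161, -0.001], [0.161, -0.987, 0.001], [-0.001, -0.001, -1.0]]
ft_force: [-0.4, -1.2, -4.3]
grip_width: 0.0112
gripper_force: 53.7
```

drive_tool:
  series:
    - [[0.003,-0.008,0],0.3,0]
    - [[0.011,-0.027,0],0.9,0]
    - [[0.024,-0.057,0],1.9,0]
    - [[0.038,-0.091,0],3.0,0]
    - [[0.053,-0.125,0],4.2,0]
    - [[0.067,-0.159,0],5.3,0]
    - [[0.082,-0.193,0],6.4,0]
    - [[0.096,-0.227,0],7.6,0]
    - [[0.11,-0.261,0],8.7,0]
    - [[0.125,-0.295,0],9.8,0]
    - [[0.139,-0.329,0],11.0,0]
    - [[0.15,-0.356,0],11.8,0]
    - [[0.157,-0.371,0],12.3,0]
    - [[0.16,-0.379,0],12.6,0]
    - [[0.16,-0.379,0],12.6,0]
    - [[0.16,-0.379,0],12.6,0]

```text
time_s: 13.85
position: [0.5664, 0.2163, 0.2151]
tool_rot: [[0.998, -0.058, -0.001], [-0.058, -0.998, -0.0], [-0.001, 0.0, -1.0]]
ft_force: [-0.1, 0.3, -3.8]
grip_width: 0.0114
gripper_force: 53.6
```

```bash
python3 - <<'E'
from h import *
d=grab('scene'); cv2.imwrite('pics/e1.png',cv2.resize(d['img'][120:320,340:500,::-1],None,fx=3,fy=3,interpolation=cv2.INTER_CUBIC))
E
```

```text
(no output)
```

View pics/e1.png

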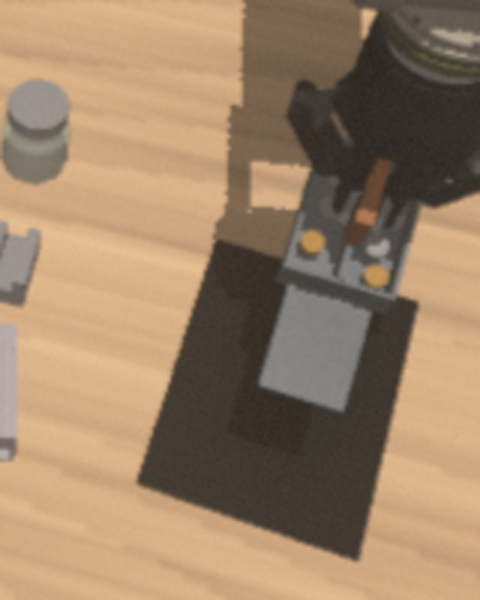

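The tray hangs tilted over the mat. The tongue end is at (300,398) and the shadow lies centrally on the mat. Lower it.

drive_tool:
  series:
    - [[0,0,0.005],0,0]
    - [[0,0,0.015],0,0]
    - [[0,0,0.03],0,0]
    - [[0,0,0.045],0,0]
    - [[0,0,0.06],0,0]
    - [[0,0,0.075],0,0]
    - [[0,0,0.09],0,0]
    - [[0,0,0.1],0,0]
    - [[0,0,0.11],0,0]
    - [[0,0,0.117],0,0]
    - [[0,0,0.122],0,0]
    - [[0,0,0.126],0,0]
    - [[0,0,0.126],0,0]
    - [[0,0,0.126],0,0]
  newtons: 25

```text
time_s: 15.3
position: [0.5668, 0.2168, 0.0896]
tool_rot: [[0.998, -0.058, 0.001], [-0.058, -0.998, 0.0], [0.001, -0.0, -1.0]]
ft_force: [-0.6, 0.3, -4.6]
grip_width: 0.0111
gripper_force: 53.5
```

drive_tool:
  series:
    - [[0,0,0.002],0,0]
    - [[-0.001,0,0.004],0,0]
    - [[-0.003,0,0.007],0,0]
    - [[-0.005,0,0.009],0,0]
    - [[-0.007,0,0.012],0,0]
    - [[-0.007,0,0.012],0,0]

```text
time_s: 15.9
position: [0.5596, 0.2173, 0.0778]
tool_rot: [[0.998, -0.058, 0.001], [-0.058, -0.998, 0.0], [0.001, -0.0, -1.0]]
ft_force: [-2.4, -0.7, 2.1]
grip_width: 0.0113
gripper_force: 54.5
```

drive_tool:
  series:
    - [[-0.002,0,0.003],0,0]
    - [[-0.004,0,0.006],0,0]
    - [[-0.006,0,0.009],0,0]
    - [[-0.007,0,0.012],0,0]
    - [[-0.007,0,0.012],0,0]
  newtons: 25

```text
time_s: 16.4
position: [0.5521, 0.2179, 0.0658]
tool_rot: [[0.998, -0.058, -0.0], [-0.058, -0.998, 0.0], [-0.0, -0.0, -1.0]]
ft_force: [-5.6, 0.5, 6.2]
grip_width: 0.011
gripper_force: 54.8
```

drive_tool:
  series:
    - [[-0.001,0,0.002],0,0]
    - [[-0.003,0,0.004],0,0]
    - [[-0.004,0,0.006],0,0]
    - [[-0.005,0,0.008],0,0]
    - [[-0.005,0,0.008],0,0]

```text
time_s: 16.9
position: [0.5473, 0.2181, 0.0576]
tool_rot: [[0.998, -0.058, -0.0], [-0.058, -0.998, 0.0], [-0.0, -0.0, -1.0]]
ft_force: [-5.5, 0.3, 6.3]
grip_width: 0.0115
gripper_force: 54.8
```

drive_tool:
  series:
    - [[-0.001,0,0.001],0,0]
    - [[-0.0015,0,0.002],0,0]
    - [[-0.002,0,0.003],0,0]
    - [[-0.003,0,0.004],0,0]
    - [[-0.003,0,0.004],0,0]

```text
time_s: 17.4
position: [0.5447, 0.2181, 0.0533]
tool_rot: [[0.998, -0.058, 0.0], [-0.058, -0.998, 0.0], [0.0, -0.0, -1.0]]
ft_force: [-2.9, 0.2, 4.0]
grip_width: 0.0109
gripper_force: 54.6
```

drive_tool:
  series:
    - [[0,0,0.001],0,0]
    - [[-0.001,0,0.002],0,0]
    - [[-0.001,0,0.002],0,0]

```text
time_s: 17.7
position: [0.5438, 0.2181, 0.0511]
tool_rot: [[0.998, -0.058, 0.0], [-0.058, -0.998, 0.0], [0.0, -0.0, -1.0]]
ft_force: [-2.7, 1.0, 2.7]
grip_width: 0.0113
gripper_force: 54.4
```

```bash
python3 - <<'E'
from h import *
d=grab('scene'); cv2.imwrite('pics/e2.png',cv2.resize(d['img'][160:310,350:500,::-1],None,fx=4,fy=4,interpolation=cv2.INTER_CUBIC))
E
```

```text
(no output)
```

View pics/e2.png

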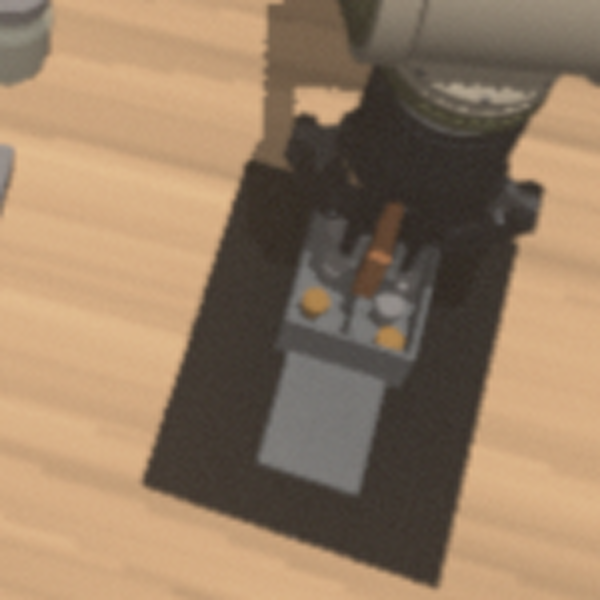

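The tray is on the mat, nearly flat and well centred, with the tongue end at about (310,478). I'll check the tilt numerically.

```bash
python3 - <<'E'
from h import *
d=load('scene'); q=lambda u,v:(u/4+350-.4,v/4+160-.4)
print(tilt(d,[q(290,362),q(375,388),q(355,482),q(268,458)]))
print(tilt(d,[q(180,380),q(250,390),q(235,480),q(165,470)]))
print(tri.__name__, pt(d,*q(310,479),.008))
E
```

```text
(570, array([-0.25035512,  0.17458478]), np.float64(0.001778691957632107), array([0.59273631, 0.18899339, 0.00187864]), array([0.65505868, 0.23824283, 0.01263387]))
(429, array([ 0.09336823, -0.70100502]), np.float64(0.0018540454101446356), array([ 0.61257534,  0.13554556, -0.0023565 ]), array([0.67361514, 0.17548197, 0.00795776]))
tri [0.65845748 0.21282439 0.008     ]
```

drive_tool:
  series:
    - [[0,0,0.001],0,0]
    - [[0,0,0.001],0,0]
    - [[0,0,0.001],0,0]

```text
time_s: 18.05
position: [0.5436, 0.2182, 0.0507]
tool_rot: [[0.998, -0.058, 0.0], [-0.058, -0.998, 0.0], [0.0, -0.0, -1.0]]
ft_force: [-3.8, 0.7, 7.7]
grip_width: 0.0111
gripper_force: 55.2
```

The tray is flat (about 0.3°), and the force now rises steeply. Relax, open, retreat.

drive_tool:
  series:
    - [[0,0,-0.0007],0,0]
    - [[0,0,-0.0007],0,0.015]
    - [[0,0,-0.0007],0,0.03]
    - [[0,0,-0.0007],0,0.045]
    - [[0,0,-0.0007],0,0.05]
    - [[0,0,-0.0007],0,0.05]
    - [[0,0,-0.005],0,0.05]
    - [[0,0,-0.02],0,0.05]
    - [[0,0,-0.05],0,0.05]
    - [[0,0,-0.09],0,0.05]
    - [[0,0,-0.13],0,0.05]
    - [[0,0,-0.16],0,0.05]
    - [[0,0,-0.17],0,0.05]
    - [[0,0,-0.17],0,0.05]
    - [[0,0,-0.17],0,0.05]

```text
time_s: 19.55
position: [0.5431, 0.218, 0.2188]
tool_rot: [[0.998, -0.058, -0.003], [-0.058, -0.998, -0.0], [-0.002, 0.001, -1.0]]
ft_force: [0.1, -0.2, -0.5]
grip_width: 0.0499
gripper_force: 0.0
```

```bash
python3 - <<'E'
from h import *
d=grab('scene'); q=lambda u,v:(u/4+350-.4,v/4+160-.4)
print(tilt(d,[q(290,362),q(375,388),q(355,482),q(268,458)]))
g=d['img'].astype(int); m=((g.min(2)>75)&(np.ptp(g,2)<30)).astype(np.uint8)
sub=m[235:300,395:460]; v,u=np.nonzero(sub); i=v.argmax(); print(u[i]+395,v[i]+235,pt(d,u[i]+395,v[i]+235,.008))
s=env.observe(); print(s['position'],s['ft_force'],s['gripper_force'],s['time_s'])
E
```

```text
(570, array([ 0.22905023, -0.06160462]), np.float64(0.0018692956779722556), array([0.59292383, 0.18884541, 0.00225827]), array([0.654692  , 0.23733013, 0.01281076]))
438 283 [0.65985494 0.23625043 0.008     ]
[0.54308194 0.21799293 0.21846855] [-0.43898582 -0.78282889 -0.52038082] 0.0 19.6
```

The tray lies flat on the mat and unmoved by the release, with its middle about 5 mm from the mat's middle. The gripper is clear and unloaded.

```bash
python3 -c "
from h import *
print(env.close_job())"
```

```text
the job is handed in; nothing more can be done
None
```

The job is handed in, with no verdict returned: the tray was drawn to the lip, tilted out from under the bar, and left flat about 5 mm from the mat's middle, let go, at 19.6 s.

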